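# Swap two ink tins in the leaning rack

## Task

The next print run uses the two inks in the other order: swap the blue and the dark grey ink tin in the leaning rack, standing one of them on the belt for the time being. Each must end in the bay the other had, standing flat on the sloping deck and down against the front lip. Never lay a tin on its side, and leave the loupe and the glue bottle standing where they are.

Things in the scene. Friction and masses are not known exactly. Their poses are not given: they have to be found in the camera images.
- ink_tin_blue: Small round screen-ink tin with a blue label and a silver lid, 61 mm across its lid rim (body 58 mm), 50 mm high, 0.16 kg. Origin: centre of its underside; z is its axis, towards the lid. It starts in one bay of the rack, leaning with it; which bay differs.
- ink_tin_grey: Small round screen-ink tin with a dark grey label and a silver lid, 61 mm across its lid rim (body 58 mm), 50 mm high, 0.16 kg. Origin: centre of its underside; z is its axis, towards the lid. It starts in one bay of the rack, leaning with it; which bay differs.
- rack: Fixed grey sheet-metal rack, 112 mm deep (x), 156 mm wide (y), 145 mm high; the front faces roughly to the robot's left (+y). Two bays side by side, 72 mm wide, on a deck that slopes down to the front. 46 mm high dividers leave room for fingers only before and behind a tin. Origin: centre of its underside on the belt; x to its back, y to its left, z up.
- bay_left (a point): Seat of the left (+y) bay: on the deck, 66 mm above the belt, where the centre of a seated tin's underside lies. x up the slope, y to the left, z square to the deck (a seated tin's axis), leaning 26 degrees to the front. Front lip 23 mm down the slope: 12 mm high, with a 36 mm notch on whose two ends the tin bears; free air beyond it. Up the slope the deck is free for 80 mm.
- bay_right (a point): Seat of the rack's right (-y) bay, with axes and lip like bay_left; 76 mm from it along y.
- loupe: Black print loupe, 37 mm across, 44 mm high, standing on the belt. Origin: centre of its underside, z up. It does not take part.
- glue_bottle: Small white glue bottle with a red cap, 33 mm across, 94 mm high, standing on the belt. Origin: centre of its underside, z up. It does not take part.
Mind the look-alikes: they are no part of the job. Leave any brown look-alike of the ink_tin_blue alone.

How it is judged (in metres and radians):
On the way:
1. one of the tins stands upright on the belt, let go (((height (world z) of ink_tin_blue below 0.008 m and angle between ink_tin_blue's own z axis and vertical below 0.15 rad and linear speed of ink_tin_blue below 0.02 m/s and contact force between ink_tin_blue and the fingers below 0.1 N) or (height (world z) of ink_tin_grey below 0.008 m and angle between ink_tin_grey's own z axis and vertical below 0.15 rad and linear speed of ink_tin_grey below 0.02 m/s and contact force between ink_tin_grey and the fingers below 0.1 N))), for 0.2 s.
At the end, for the whole second after the job is handed in: Each tin is in the other bay from the one it started in: the centre of its underside within 13 mm of that bay's seat (50 mm or more from its start), its axis within 0.09 rad of square to the deck, at rest (under 10 mm/s) (((distance between ink_tin_blue and bay_left below 0.013 m and angle between the z axis of ink_tin_blue and the z axis of bay_left, either way round below 0.09 rad) or (distance between ink_tin_blue and bay_right below 0.013 m and angle between the z axis of ink_tin_blue and the z axis of bay_right, either way round below 0.09 rad)) and distance of each of ink_tin_blue, ink_tin_grey from where it was at the start of the episode above 0.05 m and linear speed of each of ink_tin_blue, ink_tin_grey below 0.01 m/s and ((distance between ink_tin_grey and bay_left below 0.013 m and angle between the z axis of ink_tin_grey and the z axis of bay_left, either way round below 0.09 rad) or (distance between ink_tin_grey and bay_right below 0.013 m and angle between the z axis of ink_tin_grey and the z axis of bay_right, either way round below 0.09 rad))); the robot touches nothing.
It fails at once if the loupe is knocked over or pushed more than 30 mm (distance of loupe from where it was at the start of the episode above 0.03 m or angle between loupe's own z axis and vertical above 0.5 rad).
It fails at once if the glue bottle is knocked over or pushed more than 30 mm (distance of glue_bottle from where it was at the start of the episode above 0.03 m or angle between glue_bottle's own z axis and vertical above 0.5 rad).
It fails at once if a tin is tipped onto its side (angle between any of ink_tin_blue, ink_tin_grey's own z axis and vertical above 1.1 rad).
It also fails if it takes over 61 s, if anything falls off the work surface, if the arm or the gripper's body presses on something with over 40 N, if the wrist force passes 120 N, or if a joint passes its speed limit or range.

## Robot

A 6-joint arm with a two-finger parallel gripper is mounted at the origin on the work surface; the furniture and walls round the work are solid. World frame = base frame: x ahead of the robot, y to its left, z up, the work surface at z = 0. Lengths are in mm, angles in rad, forces in N, time in s.
With the tool pointing down it reaches from about 350 to 775 mm from the base axis. Payload 7.3 kg.
Tool frame: the origin (TCP) lies between the finger pads; the fingertips stand 22 mm ahead of it and the grasp point (between the pads) lies 3 mm ahead of it; x points along the fingers, z is the direction in which the jaws open and shut, and the axes are right-handed (so a half turn about x gives the same grasp; the last joint's range is limited). The gripper opens to 92 mm and grips with 3 to 60 N. Pads are 19 mm wide; open, the fingers measure 130 mm over their backs; the gripper's body (75 mm by 190 mm) begins 47 mm behind the grasp point.
Start: joints at [1.017, 0.342, 1.524, -0, 1.275, -0.146], TCP at [208.197, 481.972, 248.741] pointing down, gripper open.
Joint ranges: [-2.53, 2.53], [-0.77, 2.02], [0.04, 2.7], [-1, 4.14], [0.28, 2.66], [-3.11, 3.11]. Speed limits (rad/s): [2.57, 2.57, 3.14, 3.14, 3.14, 3.14].

## Interface

Orientations are given as a unit quaternion [x, y, z, w].
In Python, from workcell import bot, grab_frame gives the robot as it stands.
- The arm moves only by the tool apply_moves, never from a script. Its argument "increments" is a list of rows, each a list of 2 entries, a list of its own where there are three numbers: the shift along the tool's x, y, z in units of 0.075 m (1.0 is 0.075 m), then the turn about the tool's x in units of pi rad (1.0 is pi rad). A call has 1 to 20 rows; each row shifts and turns the commanded pose from where the row before left it, along the tool's axes as they then stand; what a row does not reach is not made up. A row lasts 1/10 s, in which the tool goes at most 50 mm and 8.59 degrees, less where a joint would pass 70% of its speed; a pose out of reach is approached as far as the arm can. A call with a number of a shift or a turn outside -1 to 1 is refused whole. A call with a gripper value outside its range is refused whole. "jaw" is the closure, from 0 (fully open) to 1 (shut), set as the call begins (left out, the last holds). The fingers move at their own pace and stop on an object; the grip force is fixed at half the most. Time passes only in rows, so rows that do not move let the fingers close. It gives the time, the measured TCP pose, the force and the opening at its end, in the units of the state.
- bot.get_obs(): the state, without advancing time (a new reading comes with each control period).
- grab_frame(name): name is "scene" or "top"; returns a dict with "pixels" (480x640x3 uint8, red, green, blue), "depth" (480x640 float32, mm along the optical axis (not along the pixel's ray), 0 where there is no reading), "intrinsics" (3x3 intrinsics, pixels), "k1" (the pictures are not rectified: a ray, as slopes to the right and down, at radius r is drawn at 1 + k1 r^2 times it, then the intrinsics apply), "R" (3x3) and "t" (3): a world point X has camera coordinates R X + t. Camera axes: x right, y down, z forward; pixel columns grow to the right and rows downward; lengths in mm; the calibration is good to about 2 mm. A picture is of the moment at which its call begins.
- bot.close_job(): hands the job in, once; it reports no verdict.
The state is a dict: "time": time; "joint_pos": joint angles; "dq": joint speeds; "effort": joint torques, N m; "tool_pos": TCP position; "eef_rot": TCP orientation; "force": force on the tool from outside, world axes, zero at the start; "ft_torque": the same for the moment, N m; "width": opening from 0.0 (shut) to 1.0 (fully open).
Only numpy, scipy, OpenCV 4.12 (cv2) and the standard library are available. Lean on these libraries where they do the work, as an engineer would, in place of code of your own. Each camera call takes 0.05 s, during which the arm holds its last target.

## Working session

There is one attempt and no reset: what is moved stays moved. The work goes in short steps, Python scripts to look and compute and a tool call to move; the robot and the scene stay as the last step left them, time stands still between calls to the robot, and variables do not carry over. Pictures are saved under pics/ and viewed, and the job is handed in when it is done.

Besides the shell and the picture viewer there is one more tool, called as name([rows], argument=value, ...), one row to a line, values as JSON. apply_moves: Moves the arm, as the interface text tells. Shifts and turns lie within -1 to 1; 1 stands for 0.075 m of shift or pi rad of turn. Its arguments: {"type":"object","properties":{"increments":{"type":"array","items":{"type":"array"}},"jaw":{"type":"number"}},"required":["increments"]}

```bash
ls; mkdir -p pics; python3 - <<'E'
from workcell import bot, grab_frame
import cv2,numpy as np
o=bot.get_obs()
for k,v in o.items(): print(k,v)
for n in ("scene","top"):
    f=grab_frame(n); cv2.imwrite(f"pics/{n}0.png",f["pixels"][:,:,::-1]); np.savez(f"{n}0.npz",**f)
    print(n,f["intrinsics"],f["k1"],f["R"],f["t"])
E
```

```text
pics
time 0.0
joint_pos [ 1.01699696e+00  3.42749335e-01  1.52504644e+00 -3.57589705e-06
  1.27537903e+00 -1.45996708e-01]
dq [ 7.76470185e-04  3.32058190e-04 -3.26256122e-04  1.59100803e-03
  5.37503235e-05 -1.35502875e-03]
effort [-6.71018061e-04 -4.31241095e+01 -2.44222122e+01  7.16894190e-02
  5.60329249e-02 -1.20564837e-04]
tool_pos [207.98788867 481.62883965 248.02085094]
eef_rot [-0.3886336   0.59139398  0.38815945  0.59038067]
force [ 0.18302301 -0.17871561 -1.06937182]
ft_torque [-0.00387069  0.04048809 -0.04757194]
width 1.0028071464904398
scene [[464.37683848   0.         318.52414379]
 [  0.         464.37683848 240.56263052]
 [  0.           0.           1.        ]] -0.021304680498861424 [[ 0.63439725 -0.77277118 -0.01910058]
 [-0.57089624 -0.45172492 -0.68558157]
 [ 0.52116947  0.44583551 -0.7277452 ]] [-280.91422337  227.03290215  729.41733986]
top [[482.40136658   0.         321.16715564]
 [  0.         482.40136658 242.7653514 ]
 [  0.           0.           1.        ]] -0.0959242510969175 [[-0.01238359 -0.99970741 -0.02077827]
 [-0.99590215  0.01419285 -0.08931669]
 [ 0.08958546  0.01958706 -0.99578652]] [-64.50333046 395.61746761 871.97929895]
```

View pics/scene0.png

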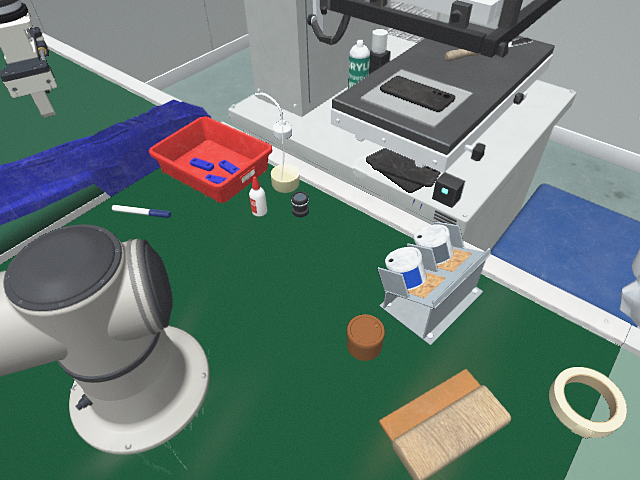

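View pics/top0.png

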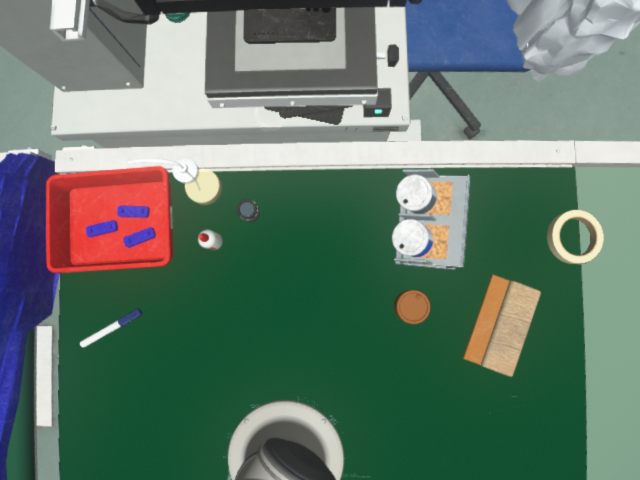

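```bash
cat > h.py <<'E'
import numpy as np,cv2
def cloud(f):
    K=f["intrinsics"];k=float(f["k1"]);h,w=f["depth"].shape
    uv=np.stack(np.meshgrid(np.arange(w),np.arange(h)),-1).reshape(-1,1,2).astype(np.float64)
    s=cv2.undistortPoints(uv,K,np.array([k,0,0,0.])).reshape(h,w,2)
    d=f["depth"].astype(float); P=np.dstack([s*d[...,None],d])
    W=(P-f["t"])@f["R"]; W[d<=0]=np.nan
    return W
def proj(f,X):
    r,_=cv2.Rodrigues(f["R"])
    return cv2.projectPoints(np.atleast_2d(np.asarray(X,float)),r,f["t"],f["intrinsics"],np.array([float(f["k1"]),0,0,0]))[0].reshape(-1,2)
E
python3 - <<'E'
from h import *
for n,box in (("scene",(370,210,500,350)),("top",(380,160,480,335))):
    f=np.load(n+"0.npz"); x0,y0,x1,y1=box
    c=cv2.resize(f["pixels"][y0:y1,x0:x1,::-1],None,fx=3.4 if n=="top" else 4.2,fy=3.4 if n=="top" else 4.2,interpolation=cv2.INTER_CUBIC)
    print(c.shape); cv2.imwrite(f"pics/crop_{n}.png",c)
    W=cloud(f)
    for uv in ([(405,258),(433,238),(365,335),(300,200),(257,200)] if n=="scene" else [(410,238),(414,194),(413,306),(440,195),(440,240),(248,210),(209,239),(450,310)]):
        print(n,uv,W[uv[1],uv[0]].round(1))
    g=W[::1].reshape(-1,3)
    print("belt z median", np.nanmedian(g[(abs(g[:,2])<15)&(g[:,0]>300)&(g[:,0]<600)&(abs(g[:,1])<300)],0))
E
```

```text
(588, 546, 3)
scene (405, 258) [ 394.9 -224.3  108.7]
scene (433, 238) [ 457.8 -239.2  113.8]
scene (365, 335) [ 269.8 -237.8   46.3]
scene (300, 200) [450.2  54.4  42.4]
scene (257, 200) [391.6 120.2  47.3]
belt z median [ 3.97647966e+02 -2.64803451e+01  2.73091695e-02]
(595, 340, 3)
top (410, 238) [ 392.3 -218.4  109. ]
top (414, 194) [ 466.2 -227.7  107.5]
top (413, 306) [ 277.7 -231.3   44.2]
top (440, 195) [ 468.6 -277.    82.9]
top (440, 240) [ 390.6 -274.    83.3]
top (248, 210) [453.9  61.6  42.4]
top (209, 239) [400.  127.1  64.3]
top (450, 310) [ 267.1 -308.1   -1.7]
belt z median [ 4.36342015e+02 -1.17669280e+00  4.20189731e-01]
```

```bash
python3 - <<'E'
import cv2,numpy as np
a=cv2.imread("pics/crop_scene.png");b=cv2.imread("pics/crop_top.png");b=cv2.resize(b,None,fx=.68,fy=.68) if 0 else b
h=max(a.shape[0],b.shape[0]);o=np.zeros((h,a.shape[1]+b.shape[1],3),np.uint8);o[:a.shape[0],:a.shape[1]]=a;o[:b.shape[0],a.shape[1]:]=b
s=min(800/o.shape[1],600/o.shape[0]);cv2.imwrite("pics/crops.png",cv2.resize(o,None,fx=s,fy=s))
E
```

```text
(no output)
```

View pics/crops.png

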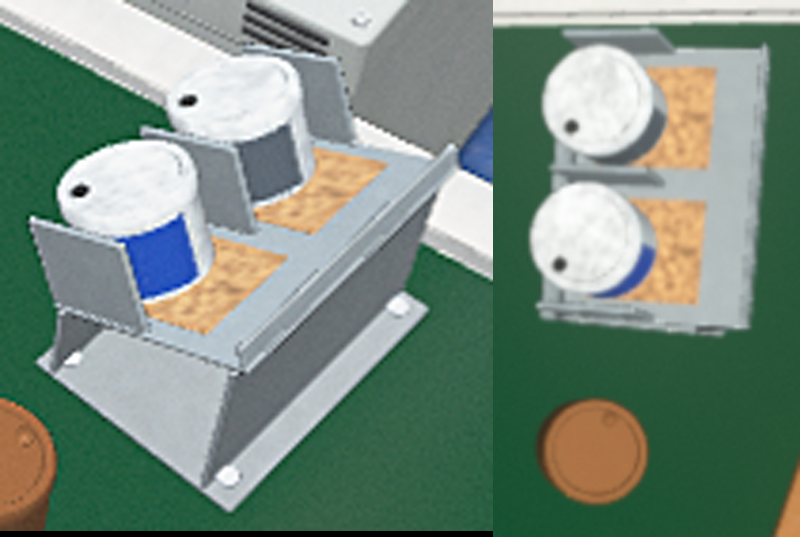

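```bash
cat > fit.py <<'E'
from h import *
from scipy.optimize import least_squares
def plane(P):
    c=P.mean(0);n=np.linalg.svd(P-c)[2][2];n*=np.sign(n[2]);r=(P-c)@n
    k=abs(r)<2.5
    for _ in range(5):
        c=P[k].mean(0);n=np.linalg.svd(P[k]-c)[2][2];n*=np.sign(n[2]);r=(P-c)@n;k=abs(r)<2.
    return c,n,k,r[k].std()
if __name__=="__main__":
  for n in("scene","top"):
    f=np.load(n+"0.npz");W=cloud(f);px=f["pixels"];hsv=cv2.cvtColor(px,cv2.COLOR_RGB2HSV)
    reg=(W[...,0]>330)&(W[...,0]<540)&(W[...,1]<-170)&(W[...,1]>-340)&(W[...,2]>50)&(W[...,2]<160)
    org=reg&(hsv[...,0]<25)&(hsv[...,1]>60)
    c,nn,k,s=plane(W[org]);print(n,"deck",c.round(1),nn.round(3),"tilt",np.degrees(np.arccos(nn[2])).round(1),s.round(2),k.sum(), "dir",np.degrees(np.arctan2(nn[1],nn[0])).round(1))
    for nm,uv,in (("blue",(405,262) if n=="scene" else (410,238)),("grey",(435,240) if n=="scene" else (414,194))):
        p0=W[uv[1],uv[0]]
        # slab parallel to deck, near p0
        h=(W-p0)@nn
        m=reg&(abs(h)<4)&(np.linalg.norm(W-p0,axis=-1)<60)&(hsv[...,1]<60)
        lab=cv2.connectedComponents(m.astype(np.uint8))[1];l=lab[uv[1],uv[0]] 
        m=lab==l if l else m
        P=W[m];cc,n2,kk,ss=plane(P)
        # circle: min enclosing-ish in plane
        ex=np.cross([0,0,1],n2);ex/=np.linalg.norm(ex);ey=np.cross(n2,ex)
        q=np.c_[(P[kk]-cc)@ex,(P[kk]-cc)@ey].astype(np.float32)
        hull=cv2.convexHull(q)[:,0]; (o,r)=cv2.minEnclosingCircle(q)
        ctr=cc+ex*o[0]+ey*o[1]
        print("  ",nm,"lid ctr",ctr.round(1),"r",round(r,1),"n",n2.round(3),"tilt",np.degrees(np.arccos(n2[2])).round(1),"h above deck",((ctr-c)@nn).round(1),"foot",(ctr-nn*((ctr-c)@nn)).round(1),"px",m.sum())
    for nm,zr,box in (("loupe",(30,50),(400,500,20,100)),("glue",(40,110),(350,450,90,160)),):
        m=(W[...,0]>box[0])&(W[...,0]<box[1])&(W[...,1]>box[2])&(W[...,1]<box[3])&(W[...,2]>10)
        print(nm,np.nanmin(W[m],0).round(),np.nanmax(W[m],0).round())
E
python3 fit.py; python3 - <<'E'
import numpy as np
from scipy.spatial.transform import Rotation as R
print(R.from_quat([-0.3886336,0.59139398,0.38815945,0.59038067]).as_matrix().round(3))
E
```

```text
scene deck [ 424.2 -277.8   82.2] [0.052 0.435 0.899] tilt 26.0 0.75 734 dir 83.2
   blue lid ctr [ 397.2 -224.9  109.6] r 48.6 n [0.055 0.423 0.905] tilt 25.2 h above deck 46.2 foot [ 394.8 -245.    68.1] px 869
   grey lid ctr [ 478.  -234.9  109.7] r 39.7 n [0.062 0.422 0.905] tilt 25.2 h above deck 46.2 foot [ 475.6 -255.    68.2] px 591
loupe [439.  44.  10.] [475.  81.  47.]
glue [385. 115.  10.] [416. 146.  94.]
top deck [ 425.2 -275.8   82.1] [0.051 0.428 0.902] tilt 25.5 1.03 1026 dir 83.3
   blue lid ctr [ 395.1 -217.1  107.3] r 30.7 n [0.049 0.437 0.898] tilt 26.1 h above deck 46.3 foot [ 392.8 -236.9   65.5] px 1002
   grey lid ctr [ 470.3 -226.4  107.4] r 30.8 n [0.061 0.422 0.905] tilt 25.2 h above deck 46.3 foot [ 467.9 -246.2   65.7] px 967
loupe [438.  46.  10.] [474.  82.  47.]
glue [386. 118.  10.] [420. 151.  96.]
[[-0.001 -0.918  0.397]
 [-0.001  0.397  0.918]
 [-1.     0.    -0.002]]
```

Candidates: the blue-label tin at scene (405,268) is in the near/right bay. The dark-grey-label tin at scene (433,245) is in the far/left bay. The brown tin at (365,335) is a decoy that I leave alone, and the enlarged crop confirms all three. The measured seats are right (393,-237,66) and left (468,-246,66), 76 mm apart, with the front at azimuth 83° and a tilt of 26°, which matches the data given.

First I turn the jaw axis to the rack's depth direction, then travel.

apply_moves([
  [[0,0,0],-0.0304],
  [[0,0,0],-0.0304],
  [[0,0,0],-0.0304],
  [[0,-0.293,-0.44],0],
  [[0,-0.293,-0.44],0],
  [[0,-0.293,-0.44],0],
  [[0,-0.293,-0.44],0],
  [[0,-0.293,-0.44],0],
  [[0,-0.293,-0.44],0],
  [[0,-0.293,-0.44],0],
  [[0,-0.293,-0.44],0],
  [[0,-0.293,-0.44],0],
  [[0,-0.293,-0.44],0],
], jaw=0.13)

```text
time: 1.4
tool_pos: [386.7, 126.2, 248.6]
eef_rot: [-0.469, 0.529, 0.469, 0.529]
force: [0.2, 0.9, 0.3]
width: 0.867
```

apply_moves([
  [[0,-0.068,-0.46],0],
  [[0,-0.068,-0.46],0],
  [[0,-0.068,-0.46],0],
  [[0,-0.068,-0.46],0],
  [[0,-0.068,-0.46],0],
  [[0,-0.068,-0.46],0],
  [[0,-0.068,-0.46],0],
  [[0,-0.068,-0.46],0],
  [[0,-0.068,-0.46],0],
  [[0,-0.068,-0.46],0],
  [[0,0,0],0],
  [[0,0,0],0],
])

```text
time: 2.6
tool_pos: [394.9, -221.0, 248.2]
eef_rot: [-0.468, 0.53, 0.469, 0.53]
force: [-0.4, 0.2, -0.2]
width: 0.874
```

apply_moves([
  [[0.39,0,0],0],
  [[0.39,0,0],0],
  [[0.39,0,0],0],
  [[0.39,0,0],0],
  [[0,0,0],0],
])

```text
time: 3.1
tool_pos: [393.4, -218.1, 129.0]
eef_rot: [-0.466, 0.529, 0.472, 0.529]
force: [-0.4, -0.0, 0.6]
width: 0.868
```

```bash
cat > look.py <<'E'
import sys
from h import *
from workcell import bot,grab_frame
from scipy.spatial.transform import Rotation as R
def look(tag,cx,cy,cz,s=60):
    out=[]
    for n in("scene","top"):
        f=grab_frame(n);np.savez(f"{n}_{tag}.npz",**f)
        u,v=proj(f,[cx,cy,cz])[0].astype(int)
        u=min(max(u,s),639-s);v=min(max(v,s),479-s)
        out.append(cv2.resize(f["pixels"][v-s:v+s,u-s:u+s,::-1],(400,400),interpolation=cv2.INTER_CUBIC))
    cv2.imwrite(f"pics/{tag}.png",np.hstack(out))
    o=bot.get_obs();M=R.from_quat(o["eef_rot"]).as_matrix()
    print(o["time"],o["tool_pos"].round(1),"z az",np.degrees(np.arctan2(M[1,2],M[0,2])).round(2),"tilt",M[2].round(3),o["force"].round(1),"w",o["width"]*92)
look(sys.argv[1],*map(float,sys.argv[2:5]),*(map(int,sys.argv[5:6])))
E
python3 look.py a1 395 -221 100
```

```text
3.2 [ 395.4 -220.   132.2] z az 83.12 tilt [-1.     0.001  0.001] [ 0.2 -0.4 -0. ] w 79.73548363474349
```

View pics/a1.png

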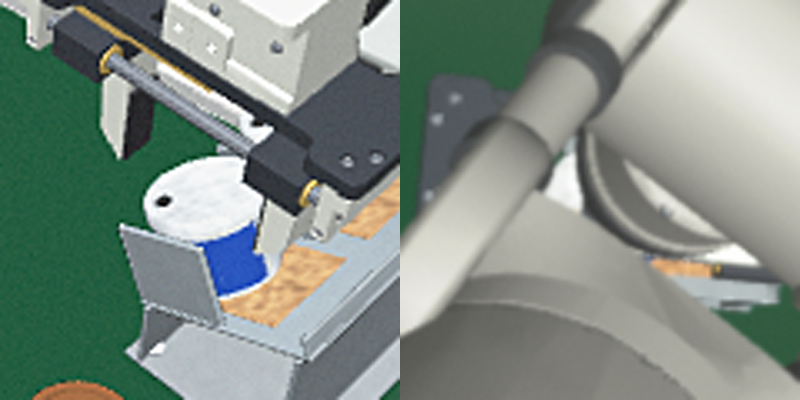

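The back finger (scene crop about (285,240)) is just behind the blue tin and the front finger is clear at (120,150). I go down the last bit next, then close in steps.

apply_moves([
  [[0.09,0,0],0],
  [[0.09,0,0],0],
  [[0.07,0,0],0],
  [[0,0,0],0],
  [[0,0,0],0],
])

```text
time: 3.7
tool_pos: [395.3, -220.9, 113.0]
eef_rot: [-0.469, 0.529, 0.469, 0.529]
force: [-0.1, 0.2, 0.1]
width: 0.869
```

apply_moves([
  [[0,0,0],0],
  [[0,0,0],0],
  [[0,0,0],0],
], jaw=0.22)

```text
time: 4.0
tool_pos: [395.5, -221.2, 113.2]
eef_rot: [-0.469, 0.529, 0.468, 0.529]
force: [-0.6, -1.4, 0.2]
width: 0.784
```

```bash
python3 look.py a2 395 -221 100
```

```text
4.1 [ 395.5 -221.2  113.2] z az 83.05 tilt [-1.    -0.001 -0.001] [-0.8 -1.5  1.1] w 71.41666331319712
```

View pics/a2.png

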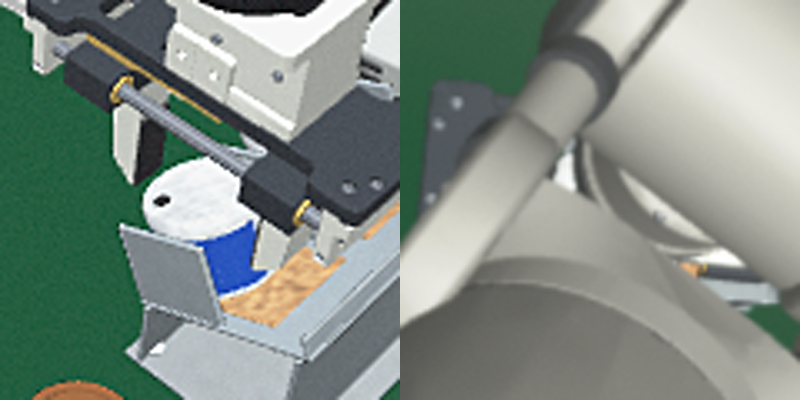

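apply_moves([
  [[0,0,0],0],
  [[0,0,0],0],
  [[0,0,0],0],
  [[0,0,0],0],
], jaw=0.3)

```text
time: 4.5
tool_pos: [395.7, -222.5, 113.6]
eef_rot: [-0.47, 0.53, 0.468, 0.529]
force: [-1.8, -6.8, 2.8]
width: 0.704
```

apply_moves([
  [[0,0,0],0],
  [[0,0,0],0],
  [[0,0,0],0],
  [[0,0,0],0],
], jaw=0.5)

```text
time: 4.9
tool_pos: [395.7, -222.5, 113.6]
eef_rot: [-0.47, 0.53, 0.468, 0.529]
force: [-1.5, -6.7, 2.5]
width: 0.705
```

```bash
python3 look.py a3 395 -221 100
```

```text
5.0 [ 395.7 -222.5  113.6] z az 83.07 tilt [-1.    -0.002 -0.003] [-2.8 -6.8  4. ] w 64.57373859928668
```

View pics/a3.png

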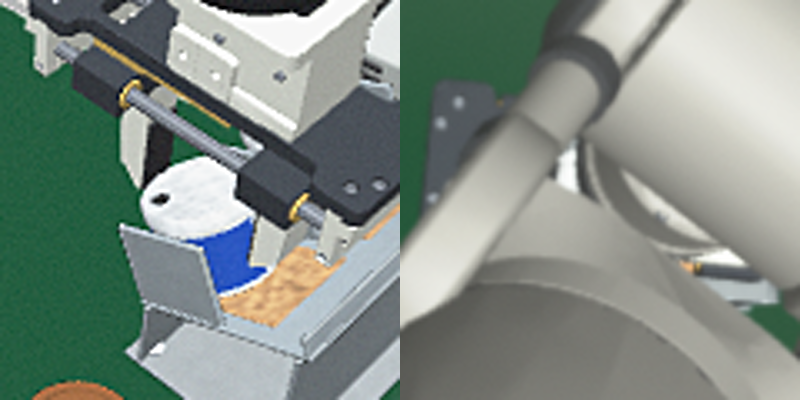

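The jaws are stalled at 64.7 mm on the tin. I lift slowly and look.

apply_moves([
  [[-0.05,0,0],0],
  [[-0.05,0,0],0],
  [[-0.05,0,0],0],
  [[-0.1,0,0],0],
  [[-0.15,0,0],0],
  [[0,0,0],0],
])

```text
time: 5.6
tool_pos: [396.0, -221.1, 144.3]
eef_rot: [-0.47, 0.529, 0.468, 0.53]
force: [0.2, -0.3, -1.3]
width: 0.705
```

```bash
python3 look.py a4 395 -221 120
```

```text
5.7 [ 395.3 -220.7  143.1] z az 83.06 tilt [-1. -0. -0.] [-0.8  0.4 -1.6] w 64.69327358150974
```

View pics/a4.png

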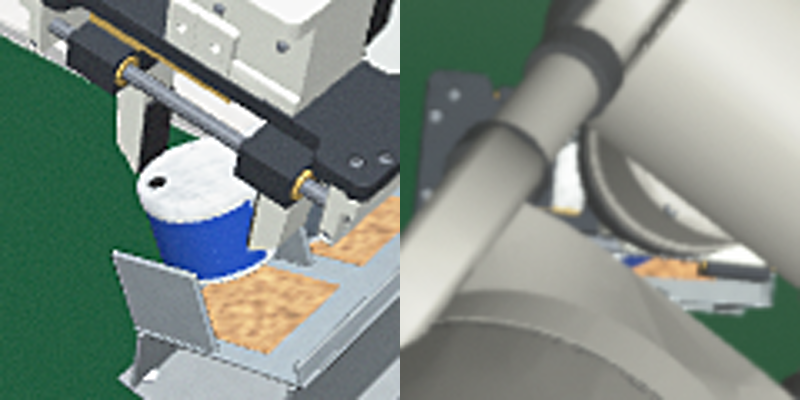

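```bash
cat > tilt.py <<'E'
import sys
from fit import *
def lid(tag,cx,cy,cz,n="scene",rad=45,dz=25,show=True):
    f=np.load(f"{n}_{tag}.npz");W=cloud(f);hsv=cv2.cvtColor(f["pixels"],cv2.COLOR_RGB2HSV)
    m=(np.hypot(W[...,0]-cx,W[...,1]-cy)<rad)&(abs(W[...,2]-cz)<dz)&(hsv[...,1]<40)&(hsv[...,2]>150)
    k=cv2.connectedComponentsWithStats(m.astype(np.uint8));
    if k[0]<2: print("none");return
    i=1+np.argmax(k[2][1:,4]);P=W[k[1]==i]
    c,nn,kk,s=plane(P)
    print(n,"n",nn.round(3),"tilt",np.degrees(np.arccos(nn[2])).round(1),"az",np.degrees(np.arctan2(nn[1],nn[0])).round(0),"c",c.round(1),"px",len(P),kk.sum(),"min",P[kk].min(0).round(0),"max",P[kk].max(0).round(0))
if __name__=="__main__": lid(sys.argv[1],*map(float,sys.argv[2:5]),*sys.argv[5:6])
E
python3 tilt.py a4 396 -210 140; python3 tilt.py a3 396 -215 110;python3 tilt.py a2 396 -215 110
```

```text
scene n [0.06  0.435 0.899] tilt 26.0 az 82.0 c [ 392.4 -214.4  137. ] px 613 468 min [ 365. -243.  125.] max [ 426. -190.  152.]
scene n [0.037 0.445 0.895] tilt 26.5 az 85.0 c [ 389.7 -215.5  106. ] px 607 459 min [ 354. -257.   93.] max [ 421. -190.  128.]
scene n [0.045 0.428 0.903] tilt 25.5 az 84.0 c [ 389.  -216.8  106.4] px 617 479 min [ 355. -245.   94.] max [ 421. -192.  120.]
```

The tin is held with its 26° lean preserved, as the lid plane confirms. Next I carry it to a free belt spot in front of the rack.

apply_moves([
  [[-0.15,0,0],0],
  [[0,0,0.2],0],
  [[0,0,0.4],0],
  [[0,0,0.4],0],
  [[0,0,0.4],0],
  [[0,0,0.4],0],
  [[0.2,0,0],0],
  [[0.3,0,0],0],
  [[0.3,0,0],0],
  [[0.2,0,0],0],
  [[0.1,0,0],0],
  [[0,0,0],0],
  [[0,0,0],0],
])

```text
time: 7.0
tool_pos: [411.8, -86.6, 72.0]
eef_rot: [-0.469, 0.529, 0.469, 0.529]
force: [0.3, -0.1, -2.1]
width: 0.702
```

```bash
python3 look.py a5 412 -90 50; python3 tilt.py a5 412 -80 70
```

```text
7.1 [412.1 -86.9  72.4] z az 83.05 tilt [-1.    -0.001 -0.   ] [-0.2 -0.4 -2. ] w 64.92038318530551
scene n [0.064 0.434 0.898] tilt 26.0 az 82.0 c [404.7 -78.7  64.1] px 328 241 min [ 381. -108.   52.] max [435. -55.  78.]
```

View pics/a5.png

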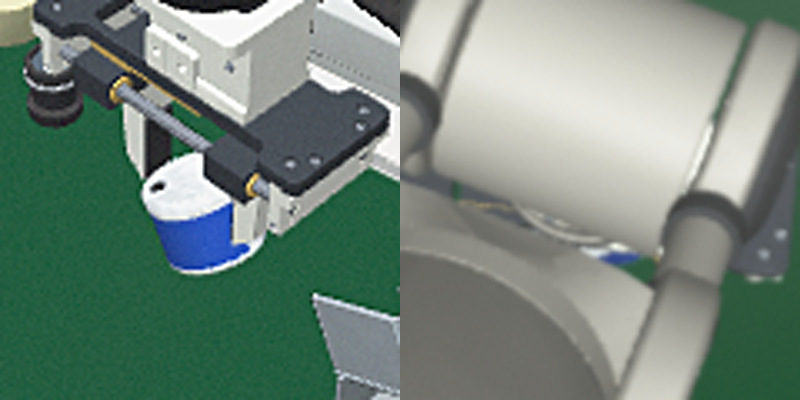

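apply_moves([
  [[0.1,0,0],0],
  [[0.05,0,0],0],
  [[0.03,0,0],0],
  [[0.02,0,0],0],
  [[0,0,0],0],
])

```text
time: 7.6
tool_pos: [414.0, -88.3, 58.9]
eef_rot: [-0.471, 0.528, 0.467, 0.53]
force: [-2.8, -3.2, 25.2]
width: 0.699
```

apply_moves([
  [[0.03,0,0],0],
  [[0.03,0,0],0],
  [[0,0,0],0],
])

```text
time: 7.9
tool_pos: [414.9, -90.1, 55.0]
eef_rot: [-0.473, 0.528, 0.465, 0.53]
force: [-4.1, -12.8, 26.5]
width: 0.695
```

```bash
python3 look.py a6 412 -90 50; python3 tilt.py a6 412 -80 50
```

```text
8.0 [414.8 -90.   55. ] z az 83.11 tilt [-1.    -0.009 -0.005] [ -4.7 -13.   26.3] w 63.8972014300274
scene n [0.206 0.093 0.974] tilt 13.1 az 24.0 c [406.2 -85.3  52.9] px 405 133 min [ 385. -115.   44.] max [433. -43.  59.]
```

apply_moves([
  [[0.03,0,0],0],
  [[0.03,0,0],0],
  [[0,0,0],0],
])

```text
time: 8.3
tool_pos: [414.5, -89.5, 49.9]
eef_rot: [-0.472, 0.528, 0.466, 0.53]
force: [-2.6, -10.1, 20.1]
width: 0.682
```

```bash
python3 look.py a7 412 -90 50; python3 tilt.py a7 412 -80 50
```

```text
8.4 [414.5 -89.5  49.9] z az 83.08 tilt [-1.    -0.008 -0.004] [ -2.7 -10.2  19.5] w 62.724143307653755
scene n [0.121 0.112 0.986] tilt 9.5 az 43.0 c [405.  -81.9  50.3] px 423 234 min [ 384. -121.   44.] max [429. -40.  57.]
```

View pics/a7.png

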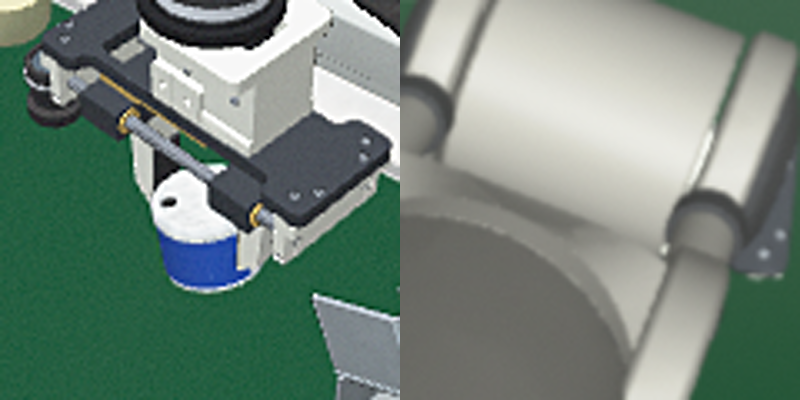

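The scene crop shows the tin nearly upright, with its base edge at (205,285). I open slowly, then raise.

apply_moves([
  [[0,0,0],0],
  [[0,0,0],0],
  [[0,0,0],0],
], jaw=0.26)

```text
time: 8.7
tool_pos: [411.4, -86.7, 47.5]
eef_rot: [-0.469, 0.529, 0.469, 0.529]
force: [0.1, -1.9, -0.6]
width: 0.74
```

apply_moves([
  [[0,0,0],0],
  [[0,0,0],0],
  [[0,0,0],0],
], jaw=0.08)

```text
time: 9.0
tool_pos: [411.5, -86.6, 47.5]
eef_rot: [-0.469, 0.529, 0.469, 0.529]
force: [-0.6, -0.4, 0.5]
width: 0.908
```

```bash
python3 look.py a8 412 -90 50; python3 tilt.py a8 412 -80 50
```

```text
9.1 [411.6 -86.7  47.6] z az 83.06 tilt [-1.  0.  0.] [0.8 0.3 0. ] w 84.59391595561303
scene n [ 0.033 -0.011  0.999] tilt 2.0 az -19.0 c [401.1 -90.8  46.5] px 403 305 min [ 382. -123.   44.] max [424. -65.  49.]
```

View pics/a8.png

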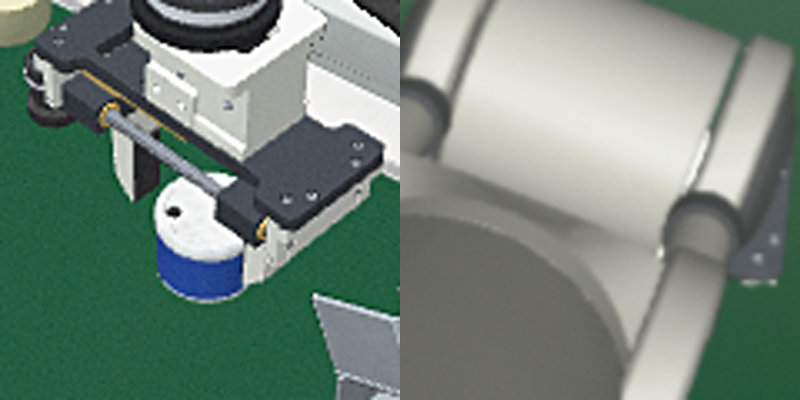

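apply_moves([
  [[-0.1,0,0],0],
  [[-0.3,0,0],0],
  [[-0.5,0,0],0],
  [[-0.5,0,0],0],
  [[-0.5,0,0],0],
  [[0,-0.252,-0.452],0],
  [[0,-0.252,-0.452],0],
  [[0,-0.252,-0.452],0],
  [[0,-0.251,-0.452],0],
  [[0,0,0],0],
  [[0,0,0],0],
], jaw=0.13)

```text
time: 10.2
tool_pos: [469.8, -230.8, 190.1]
eef_rot: [-0.468, 0.53, 0.469, 0.53]
force: [-0.5, 0.3, 0.4]
width: 0.867
```

```bash
python3 look.py b1 430 -160 70 90; python3 tilt.py b1 412 -90 50
```

```text
10.3 [ 469.7 -229.6  190.3] z az 83.07 tilt [-1.     0.001  0.001] [-0.6 -0.3  0. ] w 79.8133605666313
scene n [ 0.001 -0.003  1.   ] tilt 0.2 az -71.0 c [410.2 -94.7  46.5] px 671 525 min [ 381. -123.   44.] max [442. -65.  49.]
```

View pics/b1.png

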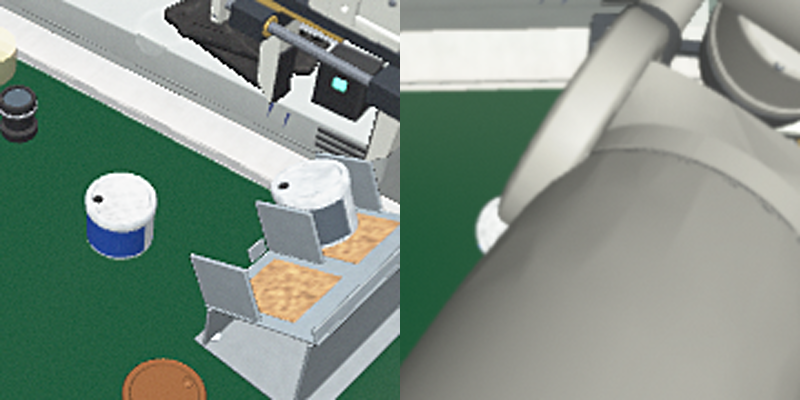

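The blue tin now stands flat on the belt (scene crop (120,215), tilt 0.2°, centre about (411,-94)). Next is the grey tin.

apply_moves([
  [[0.3,0,0],0],
  [[0.3,0,0],0],
  [[0.2,0,0],0],
  [[0.1,0,0],0],
  [[0.07,0,0],0],
  [[0.06,0,0],0],
  [[0,0,0],0],
  [[0,0,0],0],
])

```text
time: 11.1
tool_pos: [470.4, -230.7, 113.4]
eef_rot: [-0.469, 0.529, 0.469, 0.529]
force: [0.2, 0.6, -0.4]
width: 0.867
```

apply_moves([
  [[0,0,0],0],
  [[0,0,0],0],
  [[0,0,0],0],
], jaw=0.22)

```text
time: 11.4
tool_pos: [470.3, -230.7, 113.2]
eef_rot: [-0.469, 0.529, 0.469, 0.529]
force: [-0.2, -0.9, -0.3]
width: 0.782
```

apply_moves([
  [[0,0,0],0],
  [[0,0,0],0],
  [[0,0,0],0],
  [[0,0,0],0],
  [[0,0,0],0],
], jaw=0.5)

```text
time: 11.9
tool_pos: [470.5, -231.7, 113.4]
eef_rot: [-0.47, 0.53, 0.468, 0.529]
force: [-1.3, -5.5, 1.9]
width: 0.7
```

apply_moves([
  [[-0.05,0,0],0],
  [[-0.05,0,0],0],
  [[-0.05,0,0],0],
  [[-0.1,0,0],0],
  [[-0.15,0,0],0],
  [[0,0,0],0],
])

```text
time: 12.5
tool_pos: [471.1, -231.0, 144.9]
eef_rot: [-0.47, 0.529, 0.468, 0.53]
force: [0.2, -0.3, -2.0]
width: 0.701
```

```bash
python3 look.py b2 470 -225 130; python3 tilt.py b2 470 -220 140
```

```text
12.6 [ 470.4 -230.6  143.5] z az 83.06 tilt [-1.    -0.001 -0.   ] [ 0.5 -0.1 -3.3] w 64.49189389976885
scene n [0.048 0.43  0.901] tilt 25.6 az 84.0 c [ 469.8 -225.7  138.2] px 632 475 min [ 441. -254.  125.] max [ 500. -200.  152.]
```

View pics/b2.png

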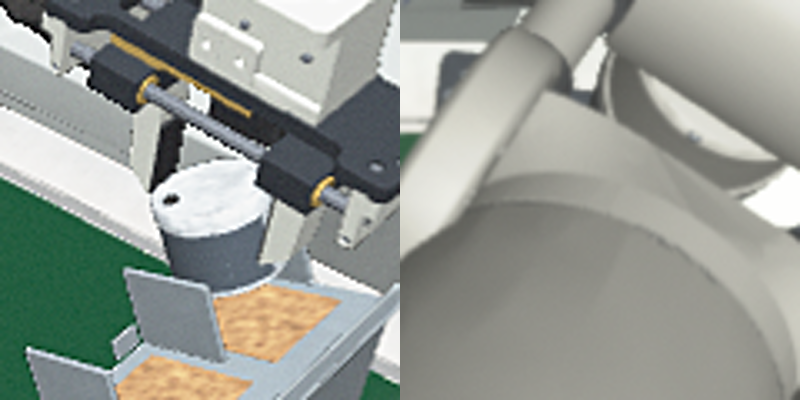

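apply_moves([
  [[-0.25,0,0],0],
  [[-0.3,0,0],0],
  [[0,0.2,0],0],
  [[0,0.3,0],0],
  [[0,0.3,0],0],
  [[0,0.209,0],0],
  [[0.1,0,0],0],
  [[0.3,0,0],0],
  [[0.15,0,0],0],
  [[0,0,0],0],
])

```text
time: 13.6
tool_pos: [394.7, -220.8, 141.1]
eef_rot: [-0.467, 0.53, 0.47, 0.529]
force: [0.5, 0.7, -2.5]
width: 0.705
```

```bash
python3 look.py b3 395 -225 130; python3 tilt.py b3 395 -212 140
```

```text
13.7 [ 395.5 -221.5  142.8] z az 83.06 tilt [-1.  0.  0.] [ 0.4 -0.1 -1.4] w 64.30611378448917
scene n [0.059 0.428 0.902] tilt 25.6 az 82.0 c [ 391.4 -214.   134. ] px 619 469 min [ 365. -243.  122.] max [ 421. -189.  148.]
```

View pics/b3.png

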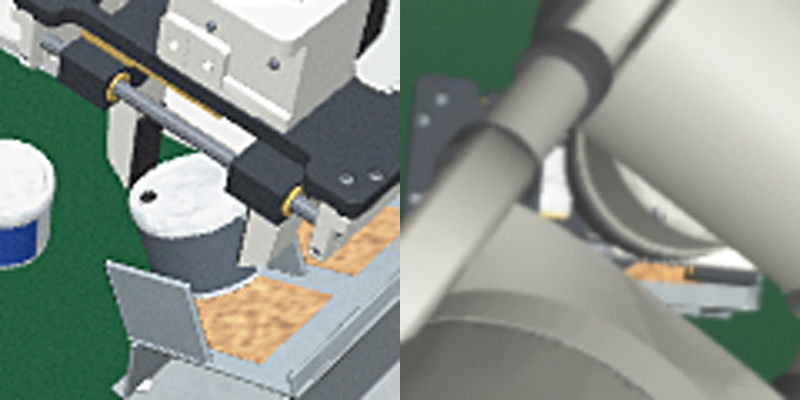

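apply_moves([
  [[0.15,0,0],0],
  [[0.13,0,0],0],
  [[0.06,0,0],0],
  [[0.04,0,0],0],
  [[0,0,0],0],
  [[0,0,0],0],
])

```text
time: 14.3
tool_pos: [395.3, -222.2, 114.7]
eef_rot: [-0.469, 0.53, 0.468, 0.529]
force: [-0.9, -5.4, -3.6]
width: 0.7
```

apply_moves([
  [[0,0,0],0],
  [[0,0,0],0],
  [[0,0,0],0],
], jaw=0.26)

```text
time: 14.6
tool_pos: [395.4, -221.6, 114.9]
eef_rot: [-0.469, 0.529, 0.468, 0.53]
force: [-0.8, -2.9, 2.2]
width: 0.736
```

apply_moves([
  [[0,0,0],0],
  [[0,0,0],0],
  [[0,0,0],0],
], jaw=0.13)

```text
time: 14.9
tool_pos: [395.0, -221.0, 114.3]
eef_rot: [-0.468, 0.529, 0.469, 0.529]
force: [-0.5, 0.2, -0.0]
width: 0.865
```

apply_moves([
  [[-0.1,0,0],0],
  [[-0.3,0,0],0],
  [[-0.5,0,0],0],
  [[-0.5,0,0],0],
  [[0,0,0.5],0],
  [[0,0,0.5],0],
  [[0,0,0],0],
  [[0,0,0],0],
])

```text
time: 15.7
tool_pos: [404.3, -146.4, 220.0]
eef_rot: [-0.47, 0.529, 0.469, 0.529]
force: [0.5, -0.2, 1.2]
width: 0.868
```

```bash
python3 look.py b4 400 -180 70 90; python3 tilt.py b4 395 -215 108;python3 tilt.py b4 412 -90 50
```

```text
15.8 [ 404.2 -147.5  219.7] z az 83.04 tilt [-1. -0. -0.] [-0.  -0.4  0.3] w 80.10280356223997
scene n [0.042 0.392 0.919] tilt 23.2 az 84.0 c [ 393.7 -218.4  106.2] px 872 574 min [ 355. -248.   95.] max [ 437. -192.  120.]
scene n [ 0.004 -0.005  1.   ] tilt 0.4 az -54.0 c [410.2 -94.1  46.5] px 670 520 min [ 381. -124.   44.] max [441. -64.  48.]
```

View pics/b4.png

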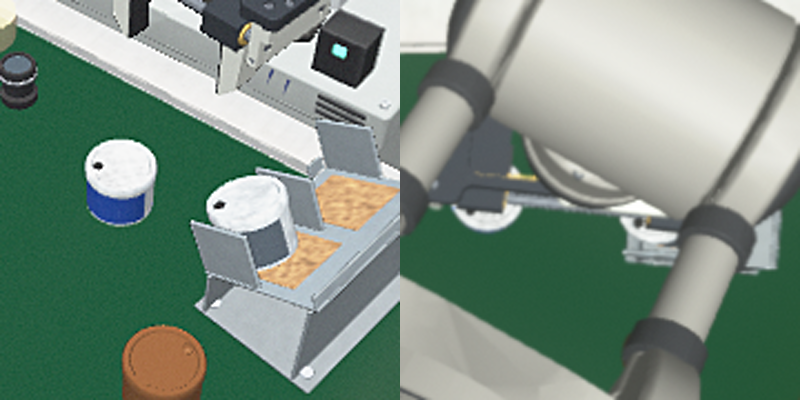

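The grey tin now sits in the right bay (crop (250,220)) and the blue tin is still upright at (411,-94). Next I grip the blue tin upright with the fingertips about 18 mm above its base.

apply_moves([
  [[0,0,0.36],0],
  [[0,0,0.36],0],
  [[0.45,0,0],0],
  [[0.45,0,0],0],
  [[0.45,0,0],0],
  [[0.45,0,0],0],
  [[0.3,0,0],0],
  [[0.2,0,0],0],
  [[0.09,0,0],0],
  [[0,0,0],0],
  [[0,0,0],0],
], jaw=0.05)

```text
time: 16.9
tool_pos: [411.1, -93.9, 40.6]
eef_rot: [-0.469, 0.529, 0.468, 0.53]
force: [-0.5, -1.1, -0.4]
width: 0.949
```

apply_moves([
  [[0,0,0],0],
  [[0,0,0],0],
  [[0,0,0],0],
  [[0,0,0],0],
], jaw=0.3)

```text
time: 17.3
tool_pos: [410.9, -93.4, 40.5]
eef_rot: [-0.469, 0.529, 0.469, 0.529]
force: [-0.2, -1.0, -0.4]
width: 0.707
```

apply_moves([
  [[0,0,0],0],
  [[0,0,0],0],
  [[0,0,0],0],
], jaw=0.5)

```text
time: 17.6
tool_pos: [410.8, -93.3, 40.4]
eef_rot: [-0.469, 0.529, 0.469, 0.529]
force: [-0.3, 1.7, 3.8]
width: 0.651
```

```bash
python3 look.py c1 411 -94 50; python3 tilt.py c1 411 -94 50
```

```text
17.7 [410.8 -93.3  40.4] z az 83.05 tilt [-1. -0.  0.] [-0.8  1.7  3.9] w 59.40154055863548
scene n [ 0.074 -0.067  0.995] tilt 5.7 az -42.0 c [398.2 -90.2  46.4] px 447 255 min [ 381. -135.   42.] max [419. -50.  50.]
```

View pics/c1.png

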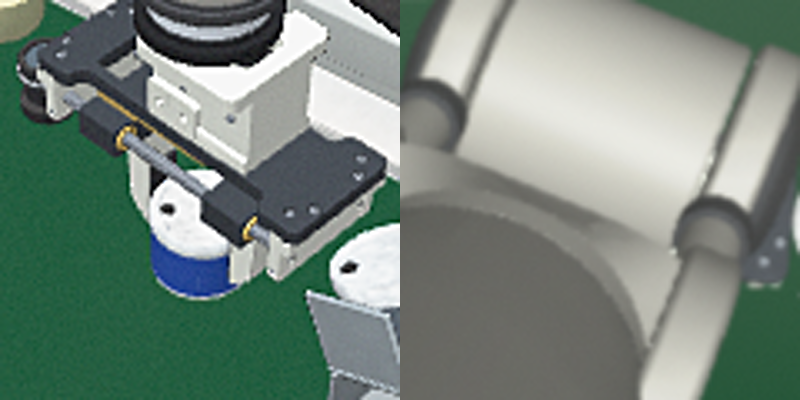

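apply_moves([
  [[-0.2,0,0],0],
  [[-0.45,0,0],0],
  [[-0.45,0,0],0],
  [[-0.45,0,0],0],
  [[-0.45,0,0],0],
  [[-0.25,0,0],0],
  [[0,-0.2,-0.38],0],
  [[0,-0.2,-0.38],0],
  [[0,-0.2,-0.38],0],
  [[0,-0.2,-0.38],0],
  [[0,-0.2,-0.38],0],
  [[0,0,0],0],
  [[0,0,0],0],
])

```text
time: 19.0
tool_pos: [467.3, -243.9, 207.9]
eef_rot: [-0.468, 0.53, 0.469, 0.53]
force: [-0.5, 1.0, -1.5]
width: 0.655
```

```bash
python3 look.py c2 468 -244 170 80; python3 tilt.py c2 468 -244 217
```

```text
19.1 [ 467.3 -242.9  208.4] z az 83.07 tilt [-1.     0.001  0.001] [-0.1 -0.1 -1.5] w 59.93073189468807
scene n [ 0.006 -0.02   1.   ] tilt 1.2 az -72.0 c [ 464.5 -243.1  214.2] px 971 690 min [ 437. -286.  212.] max [ 495. -215.  217.]
```

View pics/c2.png

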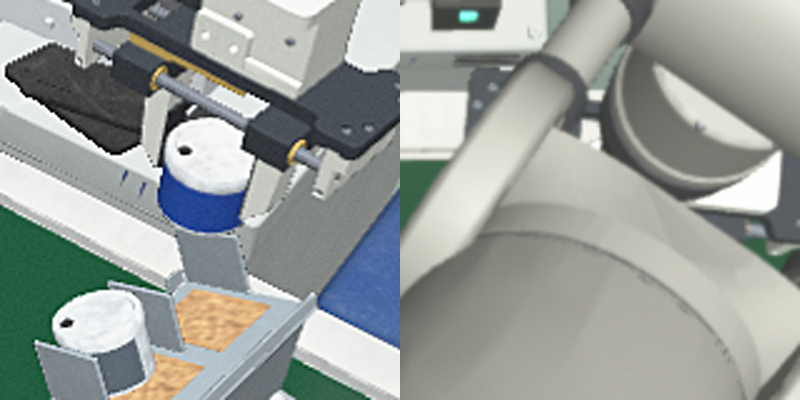

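apply_moves([
  [[0.3,0,0],0],
  [[0.3,0,0],0],
  [[0.3,0,0],0],
  [[0.15,0,0],0],
  [[0.08,0,0],0],
  [[0,0,0],0],
])

```text
time: 19.7
tool_pos: [467.8, -243.4, 124.1]
eef_rot: [-0.469, 0.529, 0.469, 0.529]
force: [-0.3, 0.1, -2.0]
width: 0.65
```

apply_moves([
  [[0.03,0,0],0],
  [[0.03,0,0],0],
  [[0,0,0],0],
])

```text
time: 20.0
tool_pos: [468.0, -244.0, 120.0]
eef_rot: [-0.469, 0.529, 0.469, 0.529]
force: [-0.0, 0.7, -2.0]
width: 0.653
```

```bash
python3 look.py c3 468 -244 110 60; python3 tilt.py c3 468 -244 128
```

```text
20.1 [ 468. -244.  120.] z az 83.05 tilt [-1.    -0.001 -0.   ] [-0.5  0.8 -1.8] w 59.83301723663514
scene n [ 0.012 -0.022  1.   ] tilt 1.4 az -62.0 c [ 461.7 -243.3  126. ] px 741 526 min [ 438. -285.  124.] max [ 488. -215.  129.]
```

View pics/c3.png

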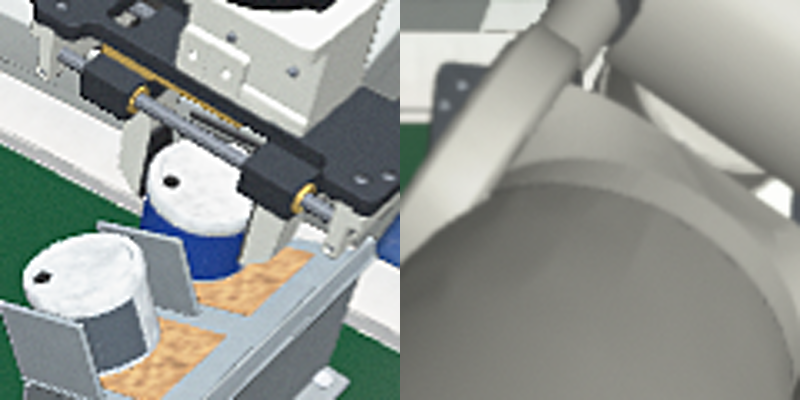

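apply_moves([
  [[0.02,0,0],0],
  [[0.02,0,0],0],
  [[0,0,0],0],
])

```text
time: 20.4
tool_pos: [468.2, -244.1, 117.2]
eef_rot: [-0.469, 0.529, 0.468, 0.53]
force: [-0.4, 0.7, 3.1]
width: 0.652
```

apply_moves([
  [[0.02,0,0.02],0],
  [[0.02,0,0.02],0],
  [[0,0,0],0],
])

```text
time: 20.7
tool_pos: [469.4, -241.8, 115.6]
eef_rot: [-0.47, 0.529, 0.467, 0.53]
force: [-1.6, 0.6, 10.8]
width: 0.652
```

```bash
python3 look.py c4 468 -244 110 60; python3 tilt.py c4 468 -244 125
```

```text
20.8 [ 469.4 -241.8  115.6] z az 83.06 tilt [-1.    -0.004 -0.002] [-1.   0.2 10.6] w 59.88206890023082
scene n [ 0.022 -0.008  1.   ] tilt 1.3 az -21.0 c [ 462.8 -241.5  121.9] px 731 509 min [ 440. -286.  120.] max [ 489. -213.  124.]
```

apply_moves([
  [[0,0,0.01],0],
  [[0,0,0.01],0],
  [[0,0,0.01],0],
  [[0,0,0],0],
], jaw=0.3)

```text
time: 21.2
tool_pos: [468.3, -238.3, 113.3]
eef_rot: [-0.468, 0.529, 0.469, 0.529]
force: [-0.2, 0.0, 0.2]
width: 0.699
```

```bash
python3 look.py c5 468 -244 110 60; python3 tilt.py c5 468 -244 122
```

```text
21.3 [ 468.4 -238.4  113.4] z az 83.06 tilt [-1.     0.001  0.001] [-0.2  0.7 -0.9] w 64.47189450131275
scene n [0.012 0.08  0.997] tilt 4.6 az 82.0 c [ 463.1 -236.   118.3] px 765 490 min [ 439. -286.  115.] max [ 490. -208.  124.]
```

View pics/c5.png

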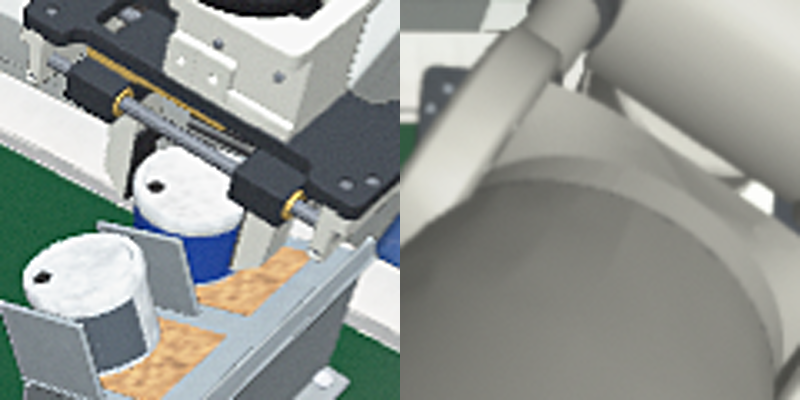

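apply_moves([
  [[0,0,0.01],0],
  [[0,0,0.01],0],
  [[0,0,0],0],
], jaw=0.26)

```text
time: 21.6
tool_pos: [468.7, -237.1, 113.7]
eef_rot: [-0.469, 0.529, 0.469, 0.529]
force: [-0.3, 1.1, -0.8]
width: 0.738
```

apply_moves([
  [[0,0,0.01],0],
  [[0,0,0.01],0],
  [[0,0,0.01],0],
  [[0,0,0],0],
], jaw=0.22)

```text
time: 22.0
tool_pos: [469.0, -234.9, 113.7]
eef_rot: [-0.469, 0.529, 0.469, 0.529]
force: [0.1, -0.2, 0.5]
width: 0.781
```

```bash
python3 look.py c6 468 -244 110 60; python3 tilt.py c6 468 -235 115
```

```text
22.1 [ 469.  -235.   113.7] z az 83.05 tilt [-1. -0.  0.] [-1.2  0.6  0.1] w 71.6058814120829
scene n [0.042 0.193 0.98 ] tilt 11.4 az 78.0 c [ 466.  -231.9  115.3] px 646 509 min [ 439. -264.  109.] max [ 495. -204.  123.]
```

View pics/c6.png

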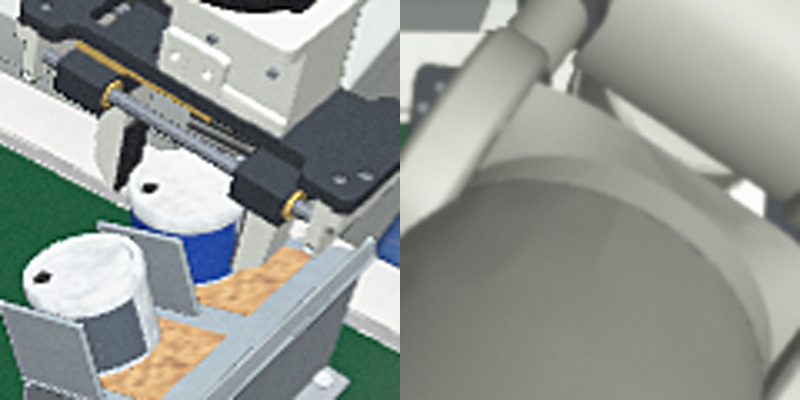

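apply_moves([
  [[0,0,0.01],0],
  [[0,0,0.01],0],
  [[0,0,0.01],0],
  [[0,0,0],0],
], jaw=0.18)

```text
time: 22.5
tool_pos: [469.2, -232.6, 113.7]
eef_rot: [-0.469, 0.529, 0.469, 0.529]
force: [-0.1, 0.2, 0.6]
width: 0.819
```

apply_moves([
  [[0,0,0.01],0],
  [[0,0,0.01],0],
  [[0,0,0.01],0],
  [[0,0,0.01],0],
  [[0,0,0],0],
], jaw=0.14)

```text
time: 23.0
tool_pos: [469.6, -229.6, 113.7]
eef_rot: [-0.469, 0.529, 0.469, 0.529]
force: [0.4, -0.8, -0.1]
width: 0.858
```

```bash
python3 look.py c7 468 -244 110 60; python3 tilt.py c7 468 -230 112
```

```text
23.1 [ 469.6 -229.7  113.7] z az 83.05 tilt [-1. -0.  0.] [0.  0.7 0.2] w 79.1995341263333
scene n [0.035 0.194 0.98 ] tilt 11.4 az 80.0 c [ 465.6 -232.   115.3] px 663 508 min [ 440. -272.  109.] max [ 494. -204.  126.]
```

View pics/c7.png

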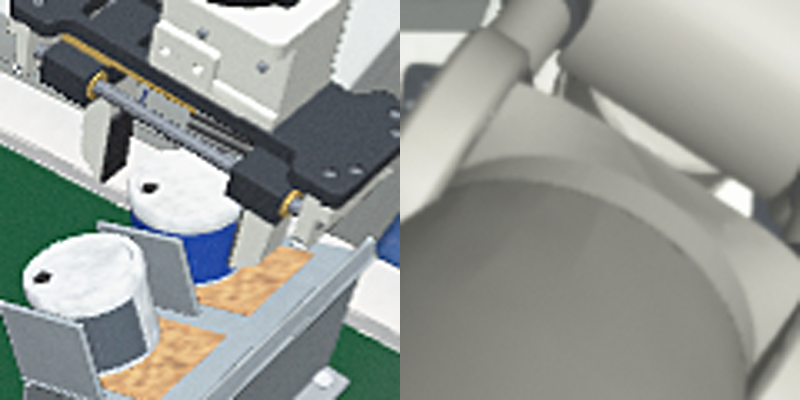

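The blue tin is stuck at 11° with its front edge resting on the lip, so it was set too far forward. I regrip it, lift, shift it up-slope and lower again.

apply_moves([
  [[-0.05,0,0],0],
  [[0,0,-0.04],0],
  [[0,0,-0.04],0],
  [[0,0,0],0],
])

```text
time: 23.5
tool_pos: [468.9, -236.2, 117.5]
eef_rot: [-0.469, 0.529, 0.469, 0.529]
force: [-0.2, -0.9, 0.5]
width: 0.858
```

apply_moves([
  [[0,0,0],0],
  [[0,0,0],0],
  [[0,0,0],0],
  [[0,0,0],0],
], jaw=0.24)

```text
time: 23.9
tool_pos: [468.9, -235.6, 117.4]
eef_rot: [-0.469, 0.529, 0.469, 0.529]
force: [0.1, 0.2, 0.6]
width: 0.763
```

apply_moves([
  [[0,0,0],0],
  [[0,0,0],0],
  [[0,0,0],0],
  [[0,0,0],0],
], jaw=0.5)

```text
time: 24.3
tool_pos: [468.9, -235.4, 117.6]
eef_rot: [-0.469, 0.529, 0.469, 0.529]
force: [-0.6, 3.2, 2.2]
width: 0.672
```

apply_moves([
  [[-0.05,0,0],0],
  [[-0.08,0,0],0],
  [[-0.1,0,0],0],
  [[0,0,0],0],
  [[0,0,0],0],
])

```text
time: 24.8
tool_pos: [469.0, -235.9, 135.0]
eef_rot: [-0.469, 0.529, 0.468, 0.529]
force: [-0.5, -0.9, -1.4]
width: 0.671
```

```bash
python3 look.py c8 468 -244 120 60; python3 tilt.py c8 468 -232 132
```

```text
24.9 [ 468.8 -235.6  134.6] z az 83.05 tilt [-1.  0.  0.] [ 0.4  0.2 -1.8] w 62.09429332888254
scene n [0.031 0.204 0.979] tilt 11.9 az 81.0 c [ 466.8 -233.7  133. ] px 741 545 min [ 440. -274.  125.] max [ 500. -204.  142.]
```

View pics/c8.png

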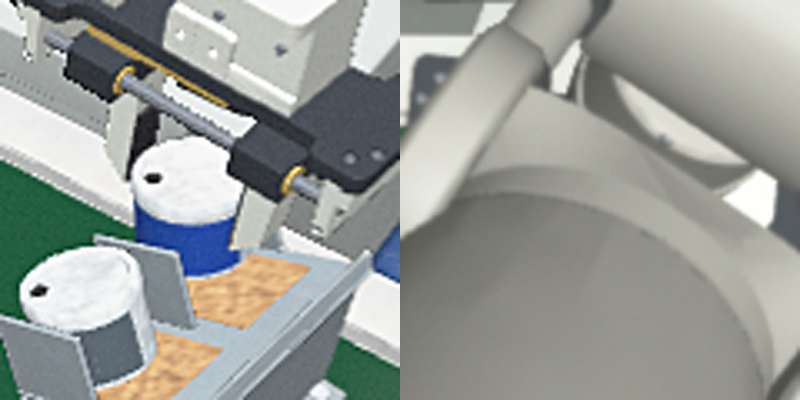

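apply_moves([
  [[0,0,-0.05],0],
  [[0,0,-0.05],0],
  [[0.06,0,0],0],
  [[0.06,0,0],0],
  [[0,0,0],0],
])

```text
time: 25.4
tool_pos: [467.5, -242.8, 124.7]
eef_rot: [-0.468, 0.53, 0.469, 0.529]
force: [0.6, -0.5, -1.4]
width: 0.67
```

apply_moves([
  [[0.03,0,0],0],
  [[0.03,0,0],0],
  [[0,0,0],0],
])

```text
time: 25.7
tool_pos: [468.2, -243.2, 121.4]
eef_rot: [-0.469, 0.529, 0.469, 0.529]
force: [0.7, 0.3, 1.0]
width: 0.669
```

apply_moves([
  [[0.03,0,0],0],
  [[0.03,0,0],0],
  [[0,0,0],0],
])

```text
time: 26.0
tool_pos: [469.2, -243.2, 120.0]
eef_rot: [-0.47, 0.529, 0.467, 0.53]
force: [-4.6, 7.1, 23.9]
width: 0.671
```

```bash
python3 look.py c9 468 -244 120 60; python3 tilt.py c9 468 -238 120
```

```text
26.1 [ 469.1 -243.2  120. ] z az 83.06 tilt [-1.    -0.004 -0.002] [-3.9  6.3 23.7] w 62.29648331051408
scene n [0.053 0.21  0.976] tilt 12.5 az 76.0 c [ 466.7 -240.6  118.4] px 699 527 min [ 439. -281.  111.] max [ 497. -213.  129.]
```

apply_moves([
  [[-0.02,0,0],0],
  [[0,0,0.01],0],
  [[0,0,0.01],0],
  [[0,0,0],0],
], jaw=0.27)

```text
time: 26.5
tool_pos: [468.0, -241.3, 117.7]
eef_rot: [-0.468, 0.529, 0.469, 0.529]
force: [0.4, 2.1, -0.8]
width: 0.728
```

apply_moves([
  [[0,0,0.01],0],
  [[0,0,0.01],0],
  [[0,0,0],0],
], jaw=0.23)

```text
time: 26.8
tool_pos: [468.4, -240.2, 118.1]
eef_rot: [-0.469, 0.529, 0.469, 0.529]
force: [-0.4, 0.1, -0.3]
width: 0.768
```

```bash
python3 look.py d1 468 -244 120 60; python3 tilt.py d1 468 -236 115
```

```text
26.9 [ 468.4 -240.3  118.2] z az 83.06 tilt [-1. -0. -0.] [-0.3 -0.3 -0.1] w 70.75966280714714
scene n [0.036 0.417 0.908] tilt 24.8 az 85.0 c [ 465.6 -233.9  110. ] px 718 520 min [ 428. -277.   95.] max [ 499. -205.  130.]
```

View pics/d1.png

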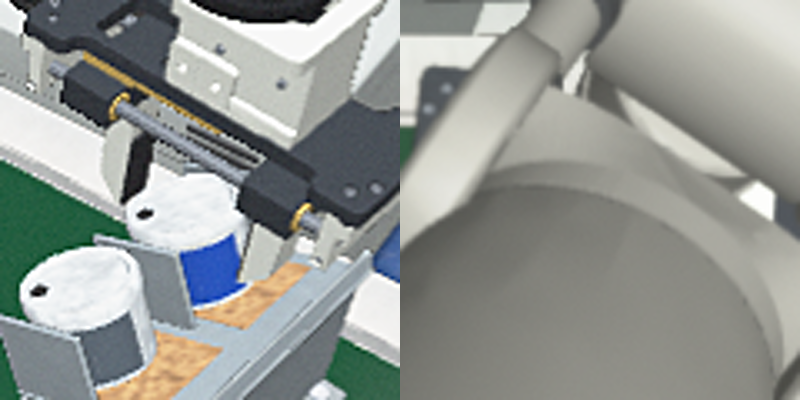

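The tin is flat on the deck now but about 8 mm up-slope. I push it gently down with the back finger.

apply_moves([
  [[0,0,0.03],0],
  [[0,0,0.04],0],
  [[0.02,0,0.02],0],
  [[0.02,0,0.02],0],
  [[0,0,0],0],
], jaw=0.14)

```text
time: 27.4
tool_pos: [469.3, -231.6, 115.0]
eef_rot: [-0.469, 0.529, 0.469, 0.529]
force: [-1.2, 0.4, 0.4]
width: 0.863
```

```bash
python3 look.py d2 468 -244 120 60; python3 tilt.py d2 468 -230 110
```

```text
27.5 [ 469.3 -231.9  115.1] z az 83.06 tilt [-1.  0.  0.] [-0.4  0.2 -0. ] w 78.91028370887318
scene n [0.041 0.425 0.904] tilt 25.3 az 84.0 c [ 465.7 -230.9  108.6] px 656 495 min [ 424. -259.   96.] max [ 500. -205.  123.]
```

View pics/d2.png

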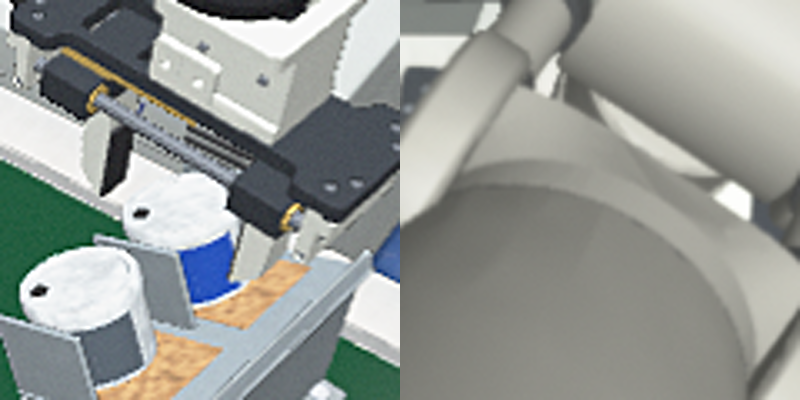

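apply_moves([
  [[0,0,0.02],0],
  [[0,0,0.02],0],
  [[0,0,0.01],0],
  [[0,0,0],0],
])

```text
time: 27.9
tool_pos: [469.8, -228.1, 115.2]
eef_rot: [-0.469, 0.529, 0.469, 0.529]
force: [0.1, -0.1, -0.2]
width: 0.856
```

apply_moves([
  [[0,0,0.01],0],
  [[0,0,0.01],0],
  [[0,0,0],0],
])

```text
time: 28.2
tool_pos: [470.0, -226.7, 115.2]
eef_rot: [-0.469, 0.529, 0.469, 0.529]
force: [0.1, -0.6, -0.9]
width: 0.861
```

apply_moves([
  [[0,0,0.01],0],
  [[0,0,0.01],0],
  [[0,0,0],0],
])

```text
time: 28.5
tool_pos: [470.3, -225.4, 115.3]
eef_rot: [-0.469, 0.529, 0.469, 0.529]
force: [0.5, -1.4, 0.1]
width: 0.856
```

```bash
python3 look.py d3 468 -244 120 60; python3 tilt.py d3 468 -230 110
```

```text
28.6 [ 470.3 -225.4  115.3] z az 83.05 tilt [-1. -0. -0.] [ 0.8 -1.7  0.8] w 79.26806489146362
scene n [0.033 0.415 0.909] tilt 24.6 az 85.0 c [ 466.4 -227.7  107.1] px 705 500 min [ 426. -273.   93.] max [ 501. -200.  129.]
```

View pics/d3.png

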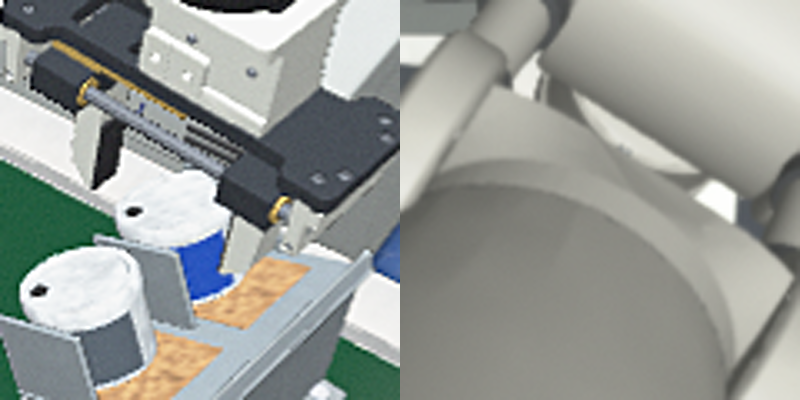

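apply_moves([
  [[0,0,0.01],0],
  [[0,0,0.01],0],
  [[0,0,0],0],
])

```text
time: 28.9
tool_pos: [470.6, -224.4, 115.6]
eef_rot: [-0.469, 0.529, 0.468, 0.529]
force: [-0.9, -4.4, 2.6]
width: 0.863
```

apply_moves([
  [[0,0,0.01],0],
  [[0,0,0.01],0],
  [[0,0,0],0],
])

```text
time: 29.2
tool_pos: [471.0, -223.5, 116.0]
eef_rot: [-0.47, 0.53, 0.468, 0.529]
force: [-0.5, -6.1, 4.8]
width: 0.86
```

The force is rising, so the tin is on the lip. I back off, rise and retreat to check with both cameras unobstructed.

apply_moves([
  [[0,0,-0.05],0],
  [[0,0,-0.05],0],
  [[-0.1,0,0],0],
  [[-0.3,0,0],0],
  [[-0.5,0,0],0],
  [[-0.5,0,0],0],
  [[-0.4,0,0],0],
  [[0,0.05,0.45],0],
  [[0,0.05,0.45],0],
  [[0,0.05,0.45],0],
  [[0,0.05,0.45],0],
  [[0,0.05,0.45],0],
  [[0,0.05,0.45],0],
  [[0,0.05,0.45],0],
  [[0,0.05,0.45],0],
  [[0,0.05,0.45],0],
  [[0,0.05,0.45],0],
  [[0,0,0],0],
])

```text
time: 31.0
tool_pos: [472.4, 113.3, 250.4]
eef_rot: [-0.469, 0.528, 0.471, 0.529]
force: [0.8, -0.7, -0.1]
width: 0.857
```

apply_moves([
  [[0,0.1,0.45],0],
  [[0,0.1,0.45],0],
  [[0,0.1,0.45],0],
  [[0,0.1,0.45],0],
  [[0,0.1,0.45],0],
  [[0,0,0],0],
  [[0,0,0],0],
])

```text
time: 31.7
tool_pos: [456.0, 281.8, 250.0]
eef_rot: [-0.469, 0.529, 0.469, 0.529]
force: [0.2, -0.3, 0.3]
width: 0.861
```

```bash
python3 look.py e1 425 -230 90 60; for c in scene top; do python3 tilt.py e1 394 -217 108 $c; python3 tilt.py e1 469 -226 108 $c; done
sed 's/n+"0.npz"/n+"_e1.npz"/' fit.py > fit2.py; python3 fit2.py; python3 - <<'E'
import cv2,numpy as np
f=np.load("top_e1.npz");cv2.imwrite("pics/e1top.png",f["pixels"][...,::-1])
E
```

```text
31.8 [456.4 280.8 250.2] z az 83.01 tilt [-1.     0.    -0.001] [-0.4  0.5 -0.1] w 78.96445459356656
scene n [0.044 0.368 0.929] tilt 21.7 az 83.0 c [ 393.3 -217.9  106. ] px 880 542 min [ 354. -248.   95.] max [ 435. -192.  119.]
scene n [0.039 0.389 0.92 ] tilt 23.0 az 84.0 c [ 468.8 -227.   106.2] px 767 522 min [ 430. -256.   95.] max [ 511. -200.  120.]
top n [0.053 0.426 0.903] tilt 25.4 az 83.0 c [ 395.  -217.2  107.3] px 1066 810 min [ 366. -244.   94.] max [ 425. -190.  121.]
top n [0.074 0.414 0.907] tilt 24.8 az 80.0 c [ 469.4 -226.2  107.3] px 1023 790 min [ 441. -253.   94.] max [ 500. -199.  121.]
scene deck [ 424.3 -277.5   82. ] [0.052 0.437 0.898] tilt 26.1 0.72 744 dir 83.2
   blue lid ctr [ 405.7 -221.9  107.7] r 40.9 n [0.065 0.424 0.903] tilt 25.4 h above deck 46.4 foot [ 403.3 -242.2   66. ] px 731
   grey lid ctr [ 477.  -233.7  109.5] r 39.2 n [0.056 0.432 0.9  ] tilt 25.8 h above deck 46.6 foot [ 474.6 -254.1   67.7] px 575
loupe [439.  43.  10.] [474.  81.  46.]
glue [385. 115.  10.] [417. 147.  96.]
top deck [ 425.5 -275.4   82. ] [0.052 0.427 0.903] tilt 25.5 1.01 1043 dir 83.1
   blue lid ctr [ 394.9 -216.3  106.9] r 30.9 n [0.058 0.431 0.901] tilt 25.8 h above deck 46.2 foot [ 392.5 -236.    65.2] px 1003
   grey lid ctr [ 468.7 -225.2  107. ] r 31.2 n [0.069 0.415 0.907] tilt 24.9 h above deck 46.3 foot [ 466.3 -244.9   65.2] px 932
loupe [438.  46.  10.] [474.  81.  47.]
glue [386. 118.  10.] [419. 151.  96.]
```

View pics/e1.png

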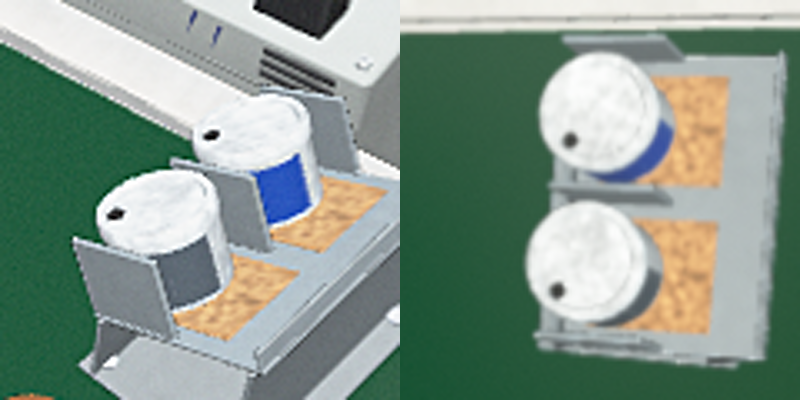

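Both tins are swapped (grey near, blue far). Each foot is within about 2 mm of the other's original spot, flush at about 25–26°. Handing in.

```bash
python3 -c "
from workcell import bot
print(bot.close_job())"
```

```text
the job is handed in; nothing more can be done
None
```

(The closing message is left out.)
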